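Hang a tool hook in the slotted rail

ROBOT

A 6-joint arm with a two-finger parallel gripper is mounted at the origin on a cart in front of the work surface, level with it; the furniture and walls round the work are solid. World frame = base frame: x ahead of the robot, y to its left, z up, the work surface at z = 0. Lengths are in mm, angles in rad, forces in N, time in s.
With the tool pointing down it reaches from about 250 to 800 mm from the base axis. Payload 8.5 kg.
Tool frame: the origin (TCP) lies at the very end of the fingers, on their centre line; the grasp point (between the pads) lies 19 mm behind it; z points along the fingers, y is the line along which they close (so a half turn about z gives the same grasp; the last joint's range is limited). The gripper opens to 85 mm and grips with 20 to 120 N. Pads are 22 mm wide; open, the fingers measure 114 mm over their backs; the gripper's body (76 mm by 85 mm) begins 54 mm behind the grasp point. The pads swing forward as they close: fully open they stand 13 mm farther back than shut.
Start: joints at [1.164, 0.238, -0.013, 1.319, 0, 1.571], TCP at [207.709, 482.116, 231.276] pointing down, gripper open.
Joint ranges: [-2.66, 2.66], [-1.03, 1.9], [-1.14, 1.46], [-1.82, 2.27], [-1.45, 1.34], [-3.14, 3.14]. Speed limits (rad/s): [2.22, 2.22, 2.79, 3.14, 3.14, 3.14].

INTERFACE

Orientations are given as a unit quaternion [x, y, z, w].
In Python, from bench import manip gives the robot as it stands. Calls block until the motion is done:
- manip.move_ptp(position, orientation): joint-space move of the TCP to a pose.
- manip.move_straight(position, rotation=None, vel=150): straight line of the TCP; rotation=None keeps the orientation; vel is the mean speed in mm/s.
- manip.movej(angles): joint-space move.
- manip.release() and manip.gripper_close(f_grip=None): open the fingers fully, or close them until they stop; f_grip is the grip in N (None keeps the last).
- manip.sleep(seconds).
- manip.inverse_kinematics(position, orientation): joint angles nearest the present ones, or None.
- manip.get_image(name): name is "side" or "top" or "wrist"; returns a dict with "frame" (400x640x3 uint8, red, green, blue), "mtx" (3x3 intrinsics, pixels), "k1" (the pictures are not rectified: a ray, as slopes to the right and down, at radius r is drawn at 1 + k1 r^2 times it, then the intrinsics apply), "position" and "attitude" of the camera in the world; the wrist camera has in their place "tool_from_camera" (4x4, takes a point from camera to tool coordinates, whose origin is the TCP and whose axes are the flange's). Camera axes: x right, y up, looking along -z (the intrinsics and any distortion apply to the point x, -y, -z); pixel columns grow to the right and rows downward; lengths in mm; the calibration is good to about 2 mm. A picture is of the moment at which its call begins: read the wrist's pose just before it. There is no depth.
A pose or a line that the arm cannot do raises manip.PlanningError and nothing moves.
- manip.job_done(): hands the job in; it is judged then, once.
Readings, each from a call of its own:
- manip.get_time(): time.
- manip.get_joint_pos(): joint angles.
- manip.get_joint_vel(): joint speeds.
- manip.get_tau(): joint torques, N m.
- manip.get_ee_pos(): TCP position.
- manip.get_eef_rot(): TCP orientation.
- manip.get_wrist_force(): force on the tool from outside, world axes, zero at the start.
- manip.get_torque(): the same for the moment, N m.
- manip.get_finger_gap(): finger opening in mm.
- manip.get_grip_force(): force on a finger pad.
Only numpy, scipy, OpenCV 4.12 (cv2) and the standard library are available. Lean on these libraries where they do the work, as an engineer would, in place of code of your own. Each camera call takes 0.05 s, during which the arm holds its last target. There are 200 camera calls.

TASK

Take the orange tool hook out of the wooden rack, stand it upright on the bench and let go of it so that you can take it afresh by its flat sides. Then enter its slide shoe at the open right-hand end of the slotted rail and slide it along until its shoe just meets the shoe of the grey hook with the tape, or all but meets it, without shoving the grey hook along. Let go of it there, and leave the blue hook standing in the rack.

Things in the scene. Friction and masses are not known exactly. Their poses are not given: they have to be found in the camera images.
- orange_hook: Orange rail hook, 0.2 kg, upright in a rack bay; stands steadily on its foot. Origin under its body's middle, z up, +x to its black shoe (back). Body block x -15..15, y -17..17, z 0..112 mm. In front at the foot a 24 mm wide arm, 12 high, to x=-55, ending in a 34 mm high lip. Behind the body a 30 mm wide stand-off, x 15..25, z 68..112, then the shoe; body front to shoe back 58 mm.
- orange_shoe (a point): Centre of the orange hook's slide shoe, at (34, 0, 90) mm in the hook's frame, with the hook's axes. The shoe is 66 mm long in y with rounded ends: a neck 19 mm high (x 25..34) that runs in the rail's slot and behind it a head 32 mm high (z 74..106), 9 mm thick (x 34..43), that runs inside the channel.
- orange_shoe_end (a point): The leading end (+y) of the orange hook's shoe, at (34, 33, 90) mm in the hook's frame; it goes into the rail first. Axes as the hook's.
- rail: Rail stand, fixed: metal channel 380 mm long (along y), 41 high, 21 deep, level, its middle 250 mm and its top 270.5 mm above the bench (nothing of the stand is higher), on two posts behind it and a plank 145x300x18 mm. Origin on the bench below the channel's middle. Front face at x=-10.5 mm, towards the robot, with a 22 mm high slot. The -y end (robot's right) is open, the +y end capped.
- rail_mouth (a point): Slot's middle at the open end, in the plane of the front face; rail's axes, +y leads in. Lips are turned in 7 mm; behind them the channel is 36 mm high, 11.5 mm deep. At the mouth the lips flare for 12 mm beyond this point. A centred running shoe has its centre (orange_shoe) 8 mm behind this point in x, same z; play 1.5 mm up and down, 1 mm in x. Let go, it sags 1.5 mm and leans forward 0.06 rad.
- tape_hook_end (a point): Near (-y) end of the shoe of the grey hook that hangs in the rail with a roll of masking tape (104 mm across). The grey hook has the orange one's shape and slides along the rail against about 8 N friction. With the shoes touching, the facing sides of the two bodies are 32 mm apart and the tape clears the orange hook by about 8 mm. Rail's axes.
- rack: Wooden rack, fixed: board 108 (x) x 150 (y) x 12 mm, x -58..50, with uprights forming two bays at y=-37 and 37 mm; origin on the bench. Uprights x -12..22 mm, up to 126 mm above the bench (2 mm above the hooks), 4 mm from each side of a hook's body, so fingers cannot go down there. Open in front of the body and behind the shoe. Hooks stand on the board, arms to the rack's -x.
- blue_hook: Blue hook of the orange one's shape and frame, loose in the other bay of the rack. It stays there.

How it is judged (in metres and radians):
On the way, in this order (a step that is already met when the one before it is completed fails the run):
1. the orange hook stands upright on the bench, out of the rack, and nothing holds it (height (world z) of orange_hook below 0.005 m and angle between orange_hook's own z axis and vertical below 0.1 rad and contact force between the fingers and orange_hook below 0.05 N), for 0.2 s.
2. its shoe has entered the channel at the open end (y of orange_shoe_end in the frame of rail_mouth above 0.02 m and x of orange_shoe_end in the frame of rail_mouth between 0.003 and 0.013 m and z of orange_shoe_end in the frame of rail_mouth between -0.006 and 0.006 m), for 0.1 s.
At the end, for the whole second after the job is handed in: The orange hook hangs at rest in the rail, released, upright and square within 0.12 rad, its shoe in the channel with at most 10 mm between it and the grey hook's shoe; the grey hook was shoved no more than 12 mm; the blue hook stands in the rack, moved no more than 20 mm (y of orange_shoe_end in the frame of tape_hook_end between -0.01 and 0.004 m and x of orange_shoe in the frame of rail_mouth between 0.003 and 0.013 m and z of orange_shoe in the frame of rail_mouth between -0.006 and 0.006 m and angle between orange_hook's own z axis and vertical below 0.12 rad and angle between the y axis of orange_hook and the y axis of rail, either way round below 0.12 rad and contact force between the fingers and orange_hook below 0.05 N and linear speed of orange_hook below 0.01 m/s and angle between blue_hook's own z axis and vertical below 0.15 rad); the robot touches nothing.
It fails at once if the grey hook with the tape is shoved along the rail by more than 12 mm (distance of tape_hook_end from where it was at the start of the episode above 0.012 m).
It fails at once if the blue hook is moved from its place in the rack by more than 20 mm (distance of blue_hook from where it was at the start of the episode above 0.02 m).
It also fails if it takes over 59 s, if anything falls off the work surface, if the arm or the gripper's body presses on something with over 40 N, if the wrist force passes 120 N, or if a joint passes its speed limit or range.

## Working session

There is one attempt and no reset: what is moved stays moved. The work goes in short steps, each a Python script; the robot and the scene stay as the last script left them, time stands still between calls to the robot, and variables do not carry over. Pictures are saved under pics/ and viewed, at most 10 in all, crops included, and the job is handed in when it is done.

```bash
mkdir -p pics; ls
python3 - <<'E'
from bench import manip
import cv2,numpy as np
for n in("side","top","wrist"):
    d=manip.get_image(n); cv2.imwrite(f"pics/{n}0.png",d["frame"][:,:,::-1])
    print(n,{k:(np.round(v,3).tolist() if k!='k1' else v) for k,v in d.items() if k!="frame"})
print(manip.get_eef_rot(),manip.get_time())
E
```

```text
bench.py
pics
side {'mtx': [[432.926, 0.0, 323.447], [0.0, 432.926, 194.117], [0.0, 0.0, 1.0]], 'k1': -0.02503835645944027, 'position': [185.719, -682.0, 766.389], 'attitude': [0.425, -0.096, -0.223, 0.872]}
top {'mtx': [[507.635, 0.0, 331.266], [0.0, 507.635, 194.69], [0.0, 0.0, 1.0]], 'k1': -0.14376736309772847, 'position': [399.723, -25.485, 1223.916], 'attitude': [0.054, -0.037, -0.703, 0.708]}
wrist {'mtx': [[345.433, 0.0, 315.021], [0.0, 345.433, 194.441], [0.0, 0.0, 1.0]], 'k1': -0.04188028291719382, 'tool_from_camera': [[-0.0, 0.957, 0.288, 72.253], [1.0, -0.0, 0.001, 0.376], [0.001, 0.288, -0.957, -141.25], [0.0, 0.0, 0.0, 1.0]]}
[ 2.01992143e-01  9.79386970e-01 -5.65304356e-04 -1.33626425e-04] 0.15
```

View pics/side0.png

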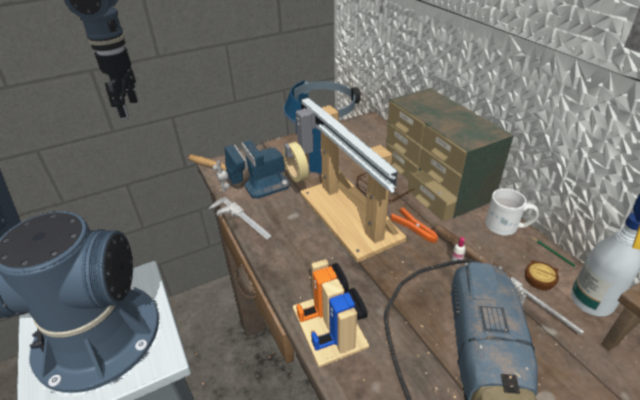

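View pics/top0.png

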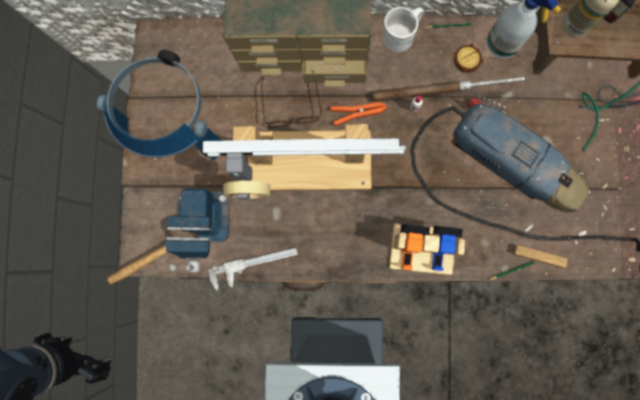

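The side and top views show the rack near top (427,248), with the orange hook in the left bay and the blue one in the right. The rail runs from top (205,147) to its open mouth at (403,148). The grey hook with the tape is near (240,170). I'll enlarge the parts I need.

```bash
python3 - <<'E'
import cv2,numpy as np
t=cv2.imread("pics/top0.png");s=cv2.imread("pics/side0.png")
def c(i,x0,y0,x1,y1,k):
    o=cv2.resize(i[y0:y1,x0:x1],None,fx=k,fy=k,interpolation=cv2.INTER_CUBIC)
    for x in range((x0+9)//10*10,x1,10):
        cv2.line(o,((x-x0)*k,0),((x-x0)*k,12 if x%50==0 else 5),(0,255,0),1)
        if x%20==0: cv2.putText(o,str(x),((x-x0)*k-10,22),0,.35,(0,255,255),1)
    for y in range((y0+9)//10*10,y1,10):
        cv2.line(o,(0,(y-y0)*k),(6,(y-y0)*k),(0,255,0),1)
        if y%20==0: cv2.putText(o,str(y),(8,(y-y0)*k+4),0,.35,(0,255,255),1)
    return o
a=c(t,380,210,475,285,4);b=c(s,285,250,380,365,4)
A=np.zeros((600,800,3),np.uint8);A[:a.shape[0],:a.shape[1]]=a;A[:b.shape[0],400:400+b.shape[1]]=b
cv2.imwrite("pics/c1.png",A)
a=c(t,200,125,410,205,3);b=c(s,280,85,410,205,3)
A=np.zeros((600,800,3),np.uint8);A[:a.shape[0],:a.shape[1]]=a;A[240:240+b.shape[0],:b.shape[1]]=b
cv2.imwrite("pics/c2.png",A)
E
cat > h.py <<'E'
import cv2,numpy as np
from scipy.spatial.transform import Rotation as R
def cam(d,T=None):
    "camera pose world: Rm, p ; T = (tcp pos, tcp quat) for the wrist"
    if "position" in d: return R.from_quat(d["attitude"]).as_matrix(),np.array(d["position"])
    M=np.array(d["tool_from_camera"]);Q=R.from_quat(T[1]).as_matrix()
    return Q@M[:3,:3],Q@M[:3,3]+T[0]
def proj(P,d,c):
    q=(np.atleast_2d(P)-c[1])@c[0]; s=np.c_[q[:,0],-q[:,1]]/-q[:,2:]
    s=s*(1+d["k1"]*(s**2).sum(1,keepdims=True)); m=np.array(d["mtx"])
    return s@m[:2,:2].T+m[:2,2]
def ray(uv,d,c):
    m=np.array(d["mtx"]);u=cv2.undistortPoints(np.array([[uv]],float),m,np.array([d["k1"],0,0,0.]))[0,0]
    return c[0]@np.array([u[0],-u[1],-1])
def atz(uv,z,d,c):
    r=ray(uv,d,c); return c[1]+r*(z-c[1][2])/r[2]
E
```

```text
(no output)
```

View pics/c1.png

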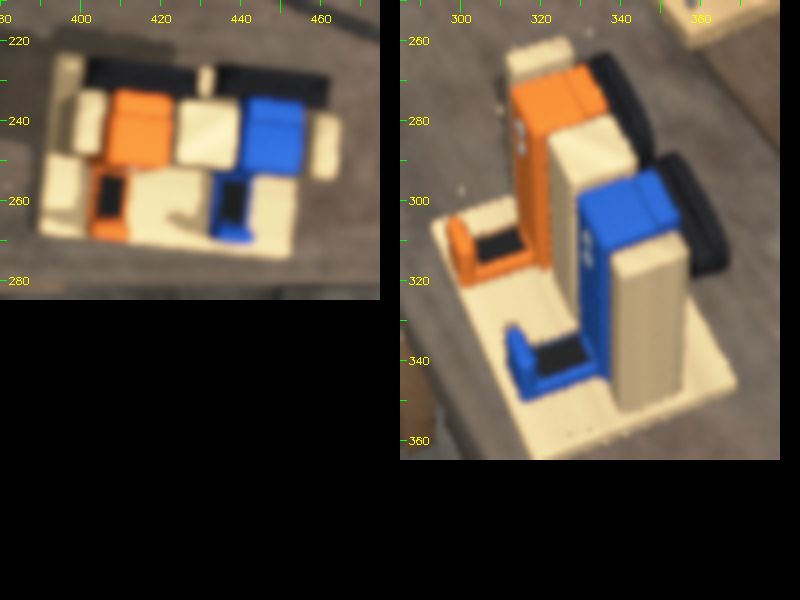

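View pics/c2.png

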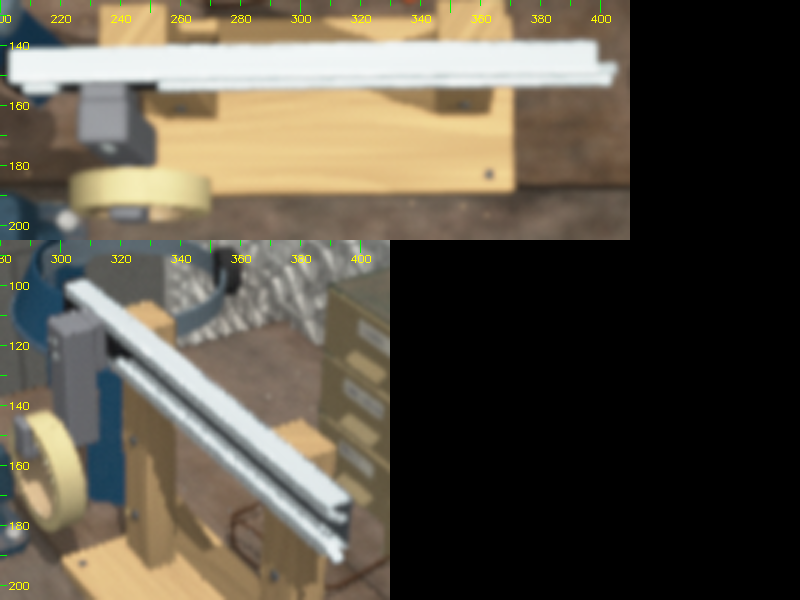

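The enlarged crops give clear corners of both hook tops and the rail's ends. I'll fit poses to these.

```bash
cat > m.py <<'E'
from h import *
from bench import manip
from scipy.optimize import least_squares
t=manip.get_image("top");s=manip.get_image("side");ct,cs=cam(t),cam(s)
def fit(loc,obs,p0):
    # obs: list of (cam 't'/'s', idx, u,v)
    def W(p): 
        c,si=np.cos(p[2]),np.sin(p[2]);return np.array([[p[0]+c*a-si*b,p[1]+si*a+c*b,z] for a,b,z in loc])
    def res(p):
        w=W(p);return np.concatenate([(proj(w[i],*((t,ct) if k=='t' else (s,cs)))[0]-[u,v]) for k,i,u,v in obs])
    r=least_squares(res,p0,x_scale=[10,10,.05],loss='soft_l1');return r.x,np.round(r.fun.reshape(-1,2),1).tolist()
H=[(-15,17,124),(-15,-17,124),(25,15,124),(25,-15,124)]
o=[('t',0,406.7,250.5),('t',1,421.7,252),('t',2,409.2,232.5),('t',3,423.2,233.7),('s',0,313,272.5),('s',1,318,282.5),('s',2,330.7,266.7),('s',3,336.7,276.2)]
b=[('t',0,440.7,252),('t',1,454.7,253.5),('t',2,442.5,234.2),('t',3,456,235),('s',0,330,298.2),('s',1,338,311.7),('s',2,348.7,292.5),('s',3,354.7,303.2)]
print("orange",fit(H,o,[300,-180,0]));print("orange top only",fit(H,o[:4],[300,-180,0])[0],"side only",fit(H,o[4:],[300,-180,0])[0])
print("blue",fit(H,b,[300,-250,0]))
L=[(10.5,190,270.5),(-10.5,190,270.5),(10.5,-190,270.5),(-10.5,-190,270.5)]
r=[('t',0,202.7,141.7),('t',1,202.7,152.3),('t',2,399,138.7),('s',0,308,98.3),('s',1,302,100.7),('s',2,396,169)]
print("rail",fit(L,r,[490,20,0]))
print("shoe end ~",atz((252.7,153.3),259,t,ct)," grey body",atz((242.7,170.7),270.5,t,ct),atz((226,170.7),270.5,t,ct))
E
python3 m.py
```

```text
orange (array([ 4.33998854e+02, -1.79957924e+02, -1.04236844e-01]), [[-0.1, 0.1], [0.5, 0.3], [0.1, -0.2], [-0.2, 0.1], [-1.2, -1.4], [0.2, 1.1], [0.3, -0.9], [0.4, 0.3]])
orange top only [ 4.34122361e+02 -1.79831707e+02 -1.06034021e-01] side only [ 4.33681122e+02 -1.80419175e+02 -9.74753739e-02]
blue (array([ 4.31794360e+02, -2.52916739e+02, -7.75782745e-02]), [[-0.4, -0.1], [1.2, -0.3], [-0.1, -0.6], [0.1, -0.3], [-1.5, -0.1], [-1.7, 0.4], [-0.1, -0.8], [1.2, 0.5]])
rail (array([6.17888068e+02, 6.00034957e+01, 1.58399848e-02]), [[0.3, 0.0], [-0.1, -0.1], [-0.6, 0.3], [0.3, -0.7], [-1.0, -1.2], [0.9, 1.8]])
shoe end ~ [604.63623606 153.03425381 259.        ]  grey body [568.04097889 169.26767021 270.5       ] [567.96461783 201.9395899  270.5       ]
```

The fits are consistent: the hooks come out 73 mm apart against 74 given. The orange hook is at about (434,-180), the rail at about (618,60) with yaw 0.016, and the grey shoe end at y≈153. Next I'll take wrist-camera close-ups of the rack and of the rail mouth on the way.

```bash
cat >> h.py <<'E'
from bench import manip
def down(yx):
    "tool pointing down, tool x axis at world angle yx"
    x=np.array([np.cos(yx),np.sin(yx),0]);z=np.array([0,0,-1.]);return R.from_matrix(np.c_[x,np.cross(z,x),z]).as_quat()
def wrist(name):
    T=(np.array(manip.get_ee_pos()),np.array(manip.get_eef_rot()));d=manip.get_image("wrist")
    cv2.imwrite(f"pics/{name}.png",d["frame"][:,:,::-1]);np.save(f"pics/{name}.npy",{**d,"T":T},allow_pickle=True);return d,cam(d,T)
def load(name):
    d=np.load(f"pics/{name}.npy",allow_pickle=True).item();return d,cam(d,d["T"])
E
python3 - <<'E'
from h import *
manip.move_straight([207.7,482.1,380],vel=250)
# view of the mouth from the front: tool x toward robot (-x), camera nearer robot
p0=[585,-140,360]
for a in(np.pi,0): print(a,manip.inverse_kinematics(p0,down(a)))
manip.move_ptp([440,-120,360],down(np.pi/2)); 
manip.move_ptp([445,-165,300],down(np.pi/2)); wrist("w1"); print(manip.get_joint_pos(),manip.get_time())
E
```

```text
3.141592653589793 [-0.23489836  0.38029111  0.51759613  1.70810135  0.         -0.23489836]
0 [-0.23489836  0.38029111  0.51759613  1.70810135  0.          2.90669429]
[-3.54203938e-01  1.36665176e-01  3.28737165e-02  1.46706960e+00
  2.71201574e-04  1.21628098e+00] 3.7417
```

View pics/w1.png

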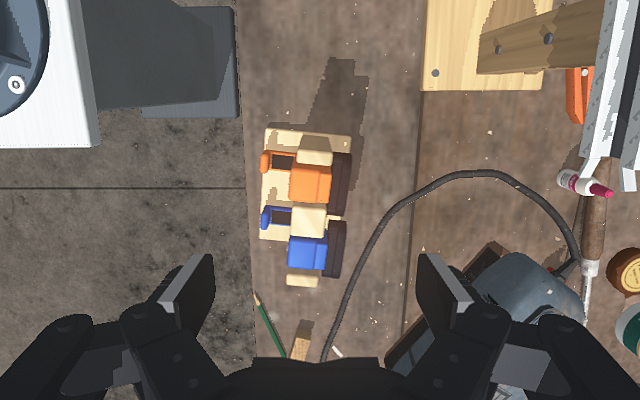

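w1: the orange hook's top spans about (290–331, 163–203), with its black shoe on the right at (331–352, 150–215). The blue hook is below it at (288–327, 235–270). I'll extract the edges numerically.

Run:
```python
from h import *
d,c=load("w1");f=d["frame"]
hsv=cv2.cvtColor(f,cv2.COLOR_RGB2HSV)
for r in range(150,216,6): print(r,[tuple(int(k) for k in hsv[r,x]) for x in range(284,358,5)] if 0 else ''.join('O' if (hsv[r,x,0]<14 and hsv[r,x,1]>150 and hsv[r,x,2]>190) else 'o' if (hsv[r,x,0]<14 and hsv[r,x,1]>150) else 'k' if hsv[r,x,2]<75 else '.' for x in range(255,360)))
def W(p,loc):
    cc,si=np.cos(p[2]),np.sin(p[2]);return np.array([[p[0]+cc*a-si*b,p[1]+si*a+cc*b,z] for a,b,z in loc])
loc=[(-15,17,124),(-15,-17,124),(25,15,124),(25,-15,124),(43,33,118),(43,-33,118),(34,33,118)]
print(proj(W([434,-180,-.08],loc),d,c).round(1).tolist())
v=(np.isin(hsv[...,0],range(0,14)))&(hsv[...,1]>150)&(hsv[...,2]>190);v[:,:285]=0;v[:,340:]=0;v[:150]=0;v[220:]=0
k=cv2.findContours(v.astype(np.uint8),cv2.RETR_EXTERNAL,cv2.CHAIN_APPROX_NONE)[0];k=max(k,key=cv2.contourArea);print(cv2.minAreaRect(k),cv2.approxPolyDP(k,2.5,True)[:,0].tolist())
```

```text
150 ..........oooooooo.......................................................................................
156 ......OOOOOOOoooo.k........kkkkkkkk...OOo......................................kkkkkkkkkkkkkkkkkk........
162 .....OO...OOOooook....................oooo..............................................k..kkkkkk........
168 .....O...OOOOoO.O....................oOOOOooooooooooooooooooooooooooooooooook..................k.........
174 ...................................OOO.........................OOOOOOOOOOOOOo............................
180 ...................................OO.........................OOO..........Oo............................
186 ..................................OO..........................OO..........OOk............................
192 ..................................OO.........................OOO.........OOk.............................
198 ..................................O.........................OOO..........O...............................
204 ........................................................................k................................
210 .........................................................................................................
[[288.1, 169.0], [286.1, 203.4], [330.4, 174.4], [327.5, 204.6], [350.9, 155.9], [343.7, 221.1], [341.4, 155.2]]
((307.16925048828125, 185.14614868164062), (45.76881408691406, 31.75288963317871), 7.125016689300537) [[286, 170], [291, 172], [290, 199], [293, 171], [318, 174], [314, 202], [319, 202], [320, 175], [330, 175], [328, 201], [330, 174], [296, 168]]
```

The prediction matches w1 to within about 1 px, so I'll grasp across the body front and shoe back, lift and place.

Run:
```python
from h import *
a=-.09; q=down(np.pi/2+a); g=[449,-181.3]
manip.move_ptp([*g,190],q); manip.move_straight([*g,78],vel=100)
print("down",np.round(manip.get_wrist_force(),1))
manip.gripper_close(f_grip=60); print("gap",manip.get_finger_gap(),manip.get_grip_force(),np.round(manip.get_ee_pos(),1))
if 52<manip.get_finger_gap()<64:
    manip.move_straight([*g,85],vel=40); f=np.round(manip.get_wrist_force(),1); print(f)
    manip.move_straight([*g,225],vel=150); print(manip.get_finger_gap(),np.round(manip.get_wrist_force(),1))
    P=np.array([470.,-30]); q2=down(np.pi/2+.016)
    manip.move_ptp([*P,225],q2); manip.move_straight([*P,74],vel=150)
    for z in np.arange(72,60,-1.):
        manip.move_straight([*P,z],vel=20); fz=manip.get_wrist_force(); print(z,np.round(fz,1))
        if fz[2]-f[2]>5: break
print(manip.get_time())
```

```text
down [-0.1  0.4  0.7]
gap 57.699709692024676 62.79947519302368 [ 449.1 -181.4   78.7]
[ 0.1 -0.1 -1.8]
57.527964352501115 [-0.9  0.3 -1.9]
72.0 [-0.8  0.2 -1.8]
71.0 [-0.8 -0.1 -2. ]
70.0 [-0.1 -1.3 -1.6]
69.0 [ 0.3  0.  -2.3]
68.0 [-0.4  0.1 -2.1]
67.0 [-0.1 -0.4 -2.2]
66.0 [-3.4  0.2  7.5]
10.8833
```

Run:
```python
from h import *
manip.release(); manip.sleep(.3); p=manip.get_ee_pos()
print(manip.get_finger_gap(),manip.get_grip_force())
manip.move_straight([p[0],p[1],220],vel=150)
manip.move_ptp([425,-30,270],down(np.pi+.016)); manip.sleep(.2);wrist("w2"); print(manip.get_time(),manip.get_joint_pos())
```

```text
85.4318327406703 0.0
14.4167 [-7.04626156e-02  5.68078697e-02 -1.35314130e-01  1.37890100e+00
 -8.94672665e-06 -8.61291563e-02]
```

View pics/w2.png

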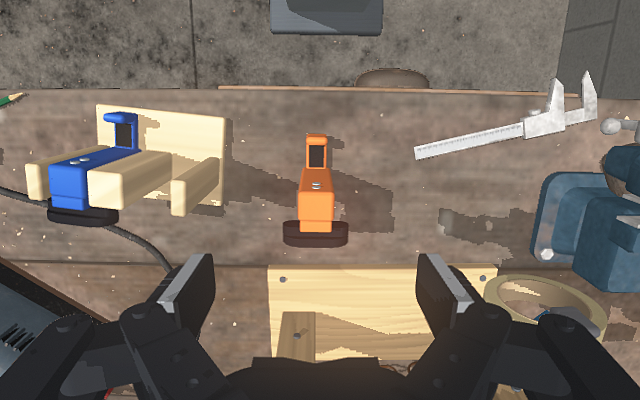

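w2: the orange hook stands upright on the bench, with its top face spanning (299–335, 190–232) and its shoe at (283–348, 220–247). The blue hook is still standing in the rack. I'll refine the orange pose numerically.

Run:
```python
from h import *
d,c=load("w2");f=d["frame"];hsv=cv2.cvtColor(f,cv2.COLOR_RGB2HSV)
o=(hsv[...,0]<16)&(hsv[...,1]>140)&(hsv[...,2]>90);o[:,:270]=0;o[:,360:]=0
print([(r,int(np.where(o[r])[0].min()),int(np.where(o[r])[0].max())) for r in range(180,236,4) if o[r].any()])
print("V along col 317",[(r,int(hsv[r,305,2])) for r in range(180,252,2)])
k=hsv[...,2]<70;k[:,:275]=0;k[:,360:]=0
print([(r,int(np.where(k[r])[0].min()),int(np.where(k[r])[0].max())) for r in range(218,250,2) if k[r].any()])
def W(p,loc):
    cc,si=np.cos(p[2]),np.sin(p[2]);return np.array([[p[0]+cc*a-si*b,p[1]+si*a+cc*b,z] for a,b,z in loc])
loc=[(-15,17,112),(-15,-17,112),(15,17,112),(15,-17,112),(25,15,112),(25,-15,112),(43,30,106),(43,-30,106),(34,33,106),(34,-33,106)]
print(proj(W([456,-30,.016],loc),d,c).round(1).tolist())
```

```text
[(180, 300, 331), (184, 300, 332), (188, 299, 332), (192, 298, 333), (196, 298, 334), (200, 298, 334), (204, 298, 333), (208, 298, 333), (212, 298, 333), (216, 298, 333), (220, 299, 331), (224, 299, 331), (228, 299, 331), (232, 319, 329)]
V along col 317 [(180, 184), (182, 184), (184, 185), (186, 186), (188, 185), (190, 183), (192, 249), (194, 253), (196, 254), (198, 254), (200, 254), (202, 254), (204, 254), (206, 254), (208, 254), (210, 254), (212, 254), (214, 254), (216, 254), (218, 254), (220, 243), (222, 254), (224, 254), (226, 254), (228, 254), (230, 255), (232, 89), (234, 87), (236, 83), (238, 79), (240, 88), (242, 87), (244, 87), (246, 85), (248, 162), (250, 167)]
[(222, 284, 344), (224, 284, 347), (226, 298, 332), (228, 332, 332), (232, 300, 300)]
[[333.7, 192.6], [296.0, 192.6], [333.2, 223.6], [296.6, 223.6], [330.9, 233.5], [298.9, 233.6], [345.9, 248.2], [284.0, 248.3], [349.2, 239.7], [280.6, 239.7]]
```

Run:
```python
from h import *
manip.move_ptp([580,-130,428.5],down(np.pi+.016)); manip.sleep(.3);d,c=wrist("w3"); print(manip.get_time())
i=cv2.imread("pics/w3.png")[120:300,200:440]; o=cv2.resize(i,None,fx=3.3,fy=3.3,interpolation=cv2.INTER_CUBIC); cv2.imwrite("pics/w3c.png",o)
```

```text
15.725
```

View pics/w3c.png

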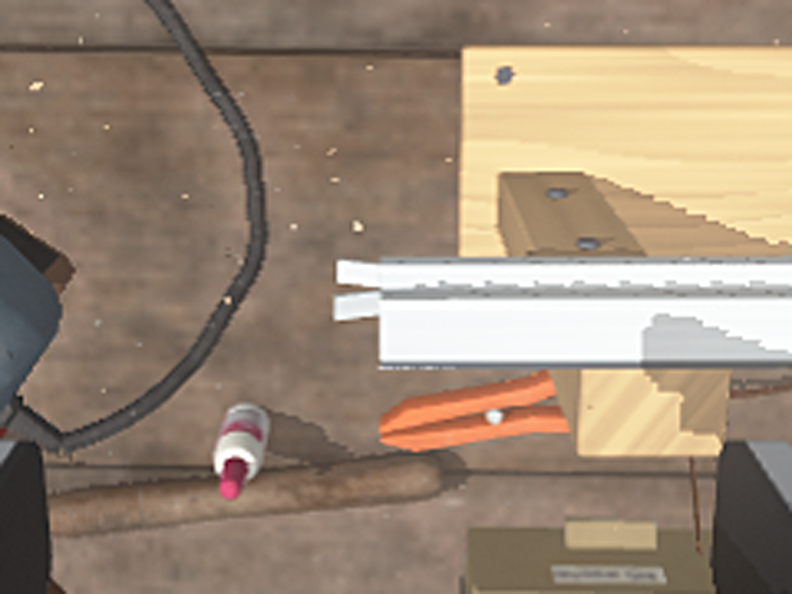

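w3 crop: the open end is at crop column 380. The rail's top face runs from about crop row 297 (front) to 362 (back), and the flared lips reach to column 335. I'll read exact edges along columns.

Run:
```python
from h import *
d,c=load("w3");g=cv2.cvtColor(d["frame"],cv2.COLOR_RGB2GRAY).astype(int)
for u in(325,360,390): print(u,[(r,int(g[r,u])) for r in range(194,236)])
print("row 218",[(x,int(g[218,x])) for x in range(308,322)],"row 200",[(x,int(g[202,x])) for x in range(296,322,2)])
def W(p,loc):
    cc,si=np.cos(p[2]),np.sin(p[2]);return np.array([[p[0]+cc*a-si*b,p[1]+si*a+cc*b,z] for a,b,z in loc])
loc=[(-10.5,-190,270.5),(10.5,-190,270.5),(-10.5,-110,270.5),(10.5,-110,270.5),(-10.5,-190,229.5),(-10.5,-190,261),(-10.5,-190,239)]
print(proj(W([617.9,60,.0158],loc),d,c).round(1).tolist(),d["T"][0])
```

```text
325 [(194, 128), (195, 131), (196, 134), (197, 134), (198, 157), (199, 154), (200, 225), (201, 255), (202, 255), (203, 249), (204, 249), (205, 253), (206, 238), (207, 183), (208, 150), (209, 152), (210, 160), (211, 255), (212, 255), (213, 255), (214, 248), (215, 248), (216, 248), (217, 247), (218, 247), (219, 248), (220, 249), (221, 249), (222, 248), (223, 248), (224, 247), (225, 247), (226, 247), (227, 249), (228, 255), (229, 199), (230, 114), (231, 157), (232, 126), (233, 127), (234, 128), (235, 129)]
360 [(194, 160), (195, 160), (196, 96), (197, 115), (198, 164), (199, 146), (200, 229), (201, 255), (202, 255), (203, 250), (204, 250), (205, 255), (206, 255), (207, 170), (208, 156), (209, 158), (210, 196), (211, 255), (212, 253), (213, 254), (214, 250), (215, 249), (216, 249), (217, 248), (218, 249), (219, 250), (220, 249), (221, 249), (222, 249), (223, 250), (224, 250), (225, 249), (226, 249), (227, 251), (228, 255), (229, 202), (230, 118), (231, 130), (232, 141), (233, 129), (234, 113), (235, 123)]
390 [(194, 139), (195, 130), (196, 119), (197, 131), (198, 166), (199, 134), (200, 
[... 224 characters left out ...]
19, 251), (220, 250), (221, 249), (222, 250), (223, 251), (224, 251), (225, 250), (226, 250), (227, 253), (228, 255), (229, 199), (230, 114), (231, 141), (232, 229), (233, 223), (234, 221), (235, 217)]
row 218 [(308, 126), (309, 126), (310, 126), (311, 127), (312, 126), (313, 123), (314, 137), (315, 233), (316, 254), (317, 248), (318, 247), (319, 247), (320, 247), (321, 247)] row 200 [(296, 121), (298, 123), (300, 122), (302, 230), (304, 250), (306, 249), (308, 248), (310, 248), (312, 249), (314, 247), (316, 255), (318, 251), (320, 253)]
[[314.2, 207.9], [314.2, 229.2], [401.3, 208.0], [399.6, 229.2], [314.3, 195.0], [314.2, 204.7], [314.3, 197.7]] [ 579.5238976  -129.53730967  428.73542441]
```

The wrist and fixed cameras differ by about 2 mm in x, so I'll find the rail by touch. I'll regrasp by the flat sides, then touch the shoe's back against the rail face to get an exact x.

Run:
```python
from h import *
yw=.017;q=down(np.pi+yw)
manip.move_ptp([455,-29.5,200],q); manip.move_straight([455,-29.5,58],vel=120)
print(np.round(manip.get_wrist_force(),1)); manip.gripper_close(f_grip=70)
print("gap",manip.get_finger_gap(),np.round(manip.get_ee_pos(),2))
manip.move_straight([455,-29.5,68],vel=60); print(np.round(manip.get_wrist_force(),1),np.round(manip.get_ee_pos(),2))
manip.move_straight([455,-92,218],vel=180); manip.move_straight([556,-92,218],vel=150);manip.sleep(.2)
f0=np.array(manip.get_wrist_force());print("start",np.round(f0,1),np.round(manip.get_ee_pos(),2))
for x in np.arange(558,580,1.):
    manip.move_straight([x,-92,218],vel=25); f=np.array(manip.get_wrist_force())-f0
    if f[0]<-2: print(x,np.round(f,1),np.round(manip.get_ee_pos(),2),np.round(manip.get_torque(),2))
    if f[0]<-6: break
manip.move_straight([x-6,-92,218],vel=60)
print(manip.get_time(),manip.get_finger_gap()); wrist("w4")
```

```text
[ 0.2 -0.1 -0.3]
gap 33.20991657224161 [455.13 -29.53  58.36]
[-0.2  0.7 -2.4] [455.29 -29.52  68.35]
start [ 0.8 -0.1 -1.3] [555.35 -92.01 218.34]
569.0 [-2.7  0.3 -0.8] [568.81 -91.99 217.93] [-0.03  0.29 -0.02]
570.0 [-7.3 -0.3  1.1] [568.83 -92.   217.86] [-0.05  1.04  0.07]
24.5667 33.38538601649128
```

Contact came at x≈568.8, in line with the wrist estimate. I'll enter at contact + 17 mm, corrected for yaw.

```bash
cat > slide.py <<'E'
from h import *
X=lambda y:585.7-(y+92)*.017
def slide(y0,y1,step,vel,lim,z=218,dx=0):
    f0=np.array(manip.get_wrist_force())
    for y in np.arange(y0,y1+1e-6,step):
        manip.move_straight([X(y)+dx,y,z],vel=vel); f=np.array(manip.get_wrist_force())-f0
        print(round(y,1),np.round(f,1),np.round(manip.get_ee_pos(),1))
        if np.abs(f).max()>lim: print("STOP");break
    return y
E
python3 - <<'E'
from slide import *
manip.move_straight([550,-130,218],vel=150);manip.move_straight([550,-187,218],vel=150);manip.move_straight([X(-187),-187,218],vel=120);manip.sleep(.2)
slide(-183,-125,4,30,12)
print(manip.get_time(),manip.get_finger_gap())
E
```

```text
-183.0 [-0.2 -0.3  0.5] [ 587.1 -182.8  218.2]
-179.0 [ 0.1 -0.1  0.2] [ 587.1 -178.8  218. ]
-175.0 [ 0.8 -0.2  0.8] [ 587.1 -174.8  218. ]
-171.0 [ 0.3  0.3 -0.5] [ 587.1 -170.8  218. ]
-167.0 [-0.4  0.5  0.8] [ 587.  -166.8  218. ]
-163.0 [-0.4 -0.4  0. ] [ 586.9 -162.8  218.1]
-159.0 [-0.6 -1.1  0.2] [ 586.8 -158.8  218. ]
-155.0 [-0.7  0.2  0.6] [ 586.8 -154.8  218. ]
-151.0 [-1.1  0.3  0.1] [ 586.7 -150.8  218. ]
-147.0 [-0.   0.   1.4] [ 586.6 -146.8  218. ]
-143.0 [0.5 0.  0.1] [ 586.5 -142.8  218. ]
-139.0 [ 0.1 -0.5  0.6] [ 586.5 -138.8  218. ]
-135.0 [-0.2  0.4  0.2] [ 586.4 -134.8  218. ]
-131.0 [-1.  -0.5  1.2] [ 586.3 -130.8  218. ]
-127.0 [-0.4  0.   0.3] [ 586.3 -126.8  218. ]
30.475 33.55354854489624
```

The shoe went in without resistance. I'll probe vertically to confirm it is captive, slide along trimming x by force, and then feel for the grey shoe.

Run:
```python
from slide import *
F=lambda:np.array(manip.get_wrist_force())
f0=F();y=-127.
manip.move_straight([X(y),y,221],vel=40);print("probe up",np.round(F()-f0,1));manip.move_straight([X(y),y,218],vel=40)
f0=F();dx=0
for y in np.arange(-107,95,20.):
    manip.move_straight([X(y)+dx,y,218],vel=70);f=F()-f0;print(y,np.round(f,1),round(dx,2))
    if abs(f[0])>2: dx+=f[0]*.1
    if abs(f[1])>9: print("STOP");break
else:
    f0=F()
    for y in np.arange(y+2,130,1.5):
        manip.move_straight([X(y)+dx,y,218],vel=30);f=F()-f0
        if f[1]<-2.2: break
print("end",y,np.round(f,1),dx,np.round(manip.get_ee_pos(),2),manip.get_time());wrist("w5")
```

```text
probe up [-1.   0.6 -6.5]
-107.0 [-0.8 -0.8  0.1] 0
-87.0 [-0.5 -0.8 -0.5] 0
-67.0 [-0.5 -0.7  0. ] 0
-47.0 [-1.9 -1.2 -0.6] 0
-27.0 [-1.4 -1.4 -0.5] 0
-7.0 [-1.  -1.1 -0.4] 0
13.0 [-1.4 -1.2  0.2] 0
33.0 [-1.5 -1.1 -0.1] 0
53.0 [-0.7 -0.3 -0.1] 0
73.0 [-1.4 -1.  -0.5] 0
93.0 [-1.3 -1.4  0.6] 0
end 122.0 [ 0.4 -3.3 -0.4] 0 [582.05 121.63 217.97] 40.4917
```

View pics/w5.png

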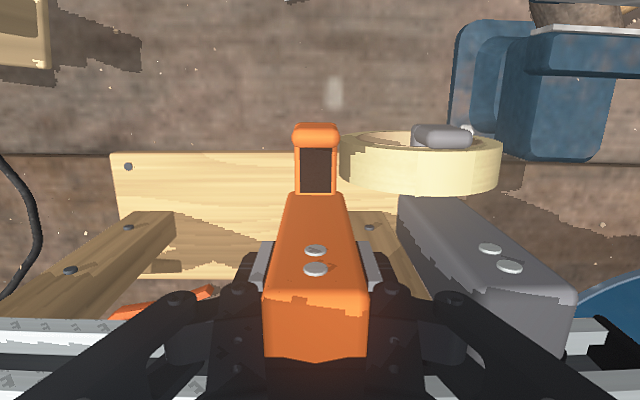

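w5: the orange hook hangs square in the rail at (263–370, 190–360), and the tape clears its arm. The shoes met at y≈121.7. Opening the finger needs about 40 mm between the bodies, so I'll back off 7.5 mm and let go there, within the 10 mm allowed.

Run:
```python
from slide import *
F=lambda:np.round(manip.get_wrist_force(),1)
manip.move_straight([X(114),114,217.3],vel=30);print(F(),np.round(manip.get_ee_pos(),2))
manip.release();manip.sleep(.2);print(F(),manip.get_finger_gap())
p=manip.get_ee_pos();manip.move_straight([X(114),114,300],vel=120);print(F())
manip.move_straight([545,114,400],vel=200);manip.sleep(.3);wrist("w6")
print(manip.get_time())
for n in("top","side"):
    d=manip.get_image(n);cv2.imwrite(f"pics/{n}6.png",d["frame"][:,:,::-1])
```

```text
[ 1.  -0.2 -1.9] [582.19 113.89 217.32]
[ 0.3  1.3 -0.6] 85.37302245965641
[-0.2  0.  -0.6]
43.5917
```

View pics/w6.png

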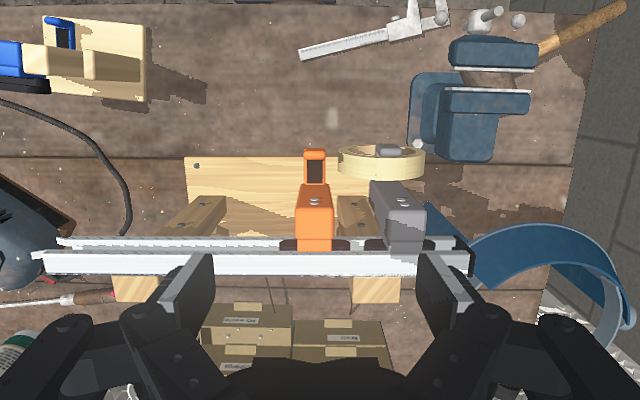

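w6: the orange hook hangs in the rail with its shoe at about columns 279–350. The grey shoe starts near column 365, so the gap looks larger than planned. I'll measure it.

```bash
python3 - <<'E'
from h import *
d,c=load("w6");g=cv2.cvtColor(d["frame"],cv2.COLOR_RGB2GRAY).astype(int)
for r in(240,243,246): print(r,[int(v) for v in g[r,272:300]],'|',[int(v) for v in g[r,328:392]])
A=lambda u,v,z:atz((u,v),z,d,c)[:2].round(1)
for u in(279,350,365): print(u,A(u,243,259))
print("orange front",A(295,222,271),A(334,222,271),"grey front",A(387,222,271),A(427,222,271))
E
python3 -c "
import cv2
i=cv2.imread('pics/w6.png')[170:270,260:440];cv2.imwrite('pics/w6c.png',cv2.resize(i,None,fx=4.4,fy=4.4,interpolation=2))"
```

```text
240 [226, 225, 224, 224, 225, 224, 226, 228, 226, 231, 188, 93, 76, 70, 72, 73, 74, 73, 75, 74, 75, 75, 75, 73, 68, 156, 189, 185] | [184, 186, 177, 131, 71, 70, 72, 72, 73, 72, 71, 71, 73, 70, 70, 69, 67, 70, 107, 154, 171, 170, 168, 201, 226, 225, 223, 221, 227, 231, 229, 228, 226, 225, 226, 230, 231, 166, 72, 61, 65, 68, 68, 70, 70, 69, 70, 69, 69, 69, 70, 68, 68, 66, 75, 114, 120, 116, 99, 88, 97, 106, 108, 112]
243 [244, 244, 244, 244, 245, 250, 236, 118, 63, 75, 79, 81, 80, 79, 79, 81, 81, 81, 81, 81, 80, 82, 81, 79, 71, 159, 195, 191] | [192, 194, 183, 135, 75, 76, 78, 78, 78, 78, 78, 77, 78, 76, 77, 77, 77, 77, 77, 76, 72, 73, 158, 198, 192, 192, 190, 190, 189, 188, 182, 234, 249, 247, 251, 247, 156, 55, 69, 72, 74, 74, 74, 73, 73, 73, 72, 72, 72, 71, 71, 71, 70, 70, 69, 64, 102, 117, 118, 95, 84, 101, 119, 128]
246 [180, 180, 180, 180, 179, 232, 248, 129, 75, 84, 86, 84, 83, 82, 83, 80, 79, 81, 81, 80, 82, 81, 80, 79, 70, 160, 193, 191] | [191, 192, 181, 135, 76, 76, 78, 78, 78, 78, 78, 78, 78, 79, 79, 81, 79, 79, 79, 81, 74, 76, 161, 200, 192, 191, 190, 190, 191, 189, 188, 184, 182, 182, 188, 153, 88, 71, 78, 79, 77, 75, 73, 72, 72, 72, 72, 70, 71, 72, 72, 71, 71, 71, 70, 70, 66, 76, 108, 115, 132, 163, 182, 143]
279 [602.8  82.5]
350 [601.7 145.6]
365 [601.5 159. ]
orange front [577.9  97.4] [577.3 130. ] grey front [576.6 174.3] [576.1 207.9]
```

View pics/w6c.png

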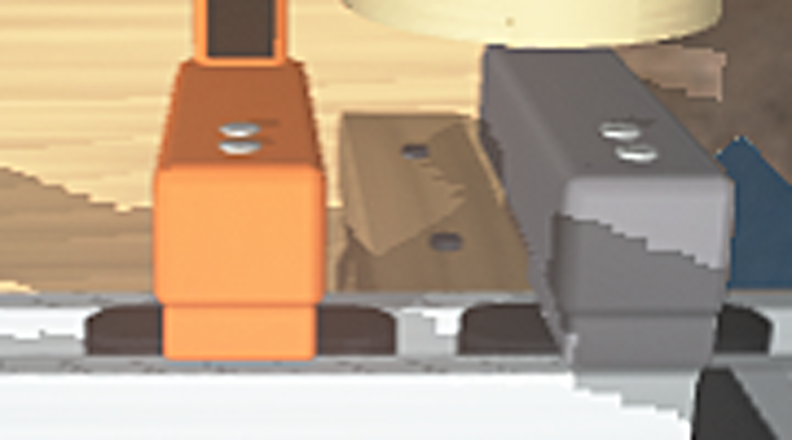

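The gap is about 13 mm, so the opening finger nudged the grey hook about 5 mm, which is within its 12 mm limit. I'll mend it by closing the fingers and pushing the orange hook about 9.5 mm from its right side, watching the force.

Run:
```python
from h import *
F=lambda:np.array(manip.get_wrist_force())
manip.gripper_close(f_grip=20)
q=down(np.pi+.017)
manip.move_straight([587,66,330],vel=250);manip.move_straight([587,66,242],vel=150);manip.sleep(.1)
f0=F();y0=None;y=72.
manip.move_straight([587,y,242],vel=60)
while y<104:
    y+=1;manip.move_straight([587,y,242],vel=25);f=F()-f0;e=manip.get_ee_pos()[1]
    if f[1]<-1.2: print(y,np.round(f,1),round(e,2))
    if y0 is None and f[1]<-1.2: y0=e
    if (y0 and e-y0>=9) or f[1]<-8 or manip.get_time()>54: break
manip.move_straight([587,y-8,242],vel=60);manip.move_straight([570,y-12,345],vel=200)
manip.sleep(.15);d,c=wrist("w7");print(manip.get_time(),F().round(1))
cv2.imwrite("pics/w7c.png",cv2.resize(d["frame"][150:400,200:640,::-1],None,fx=1.8,fy=1.8,interpolation=2))
```

```text
73.0 [-1.4 -1.5  1.3] 73.02
49.725 [-0.1  0.1 -1.5]
```

View pics/w7c.png

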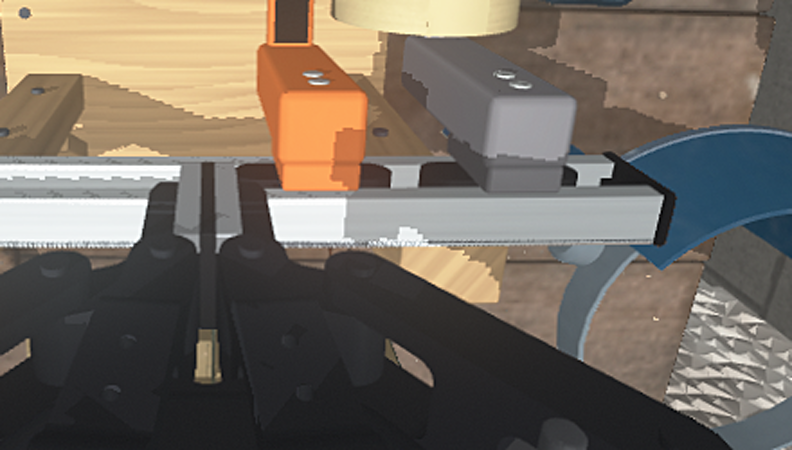

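The trigger was noise before contact, and w7 shows the gap unchanged. I'll push again by position, stopping only when the grey shoe is felt.

Run:
```python
from h import *
F=lambda:np.array(manip.get_wrist_force())
manip.move_straight([587,68,262],vel=250);manip.move_straight([587,70,242],vel=120)
f0=F();y=84.;manip.move_straight([587,y,242],vel=60);print(np.round(F()-f0,1))
while y<96 and manip.get_time()<55:
    y+=1;manip.move_straight([587,y,242],vel=40);f=F()-f0
    print(y,np.round(f,1),round(manip.get_ee_pos()[1],2))
    if f[1]<-10 or (y>=89 and f[1]<-4.5): break
manip.move_straight([587,y-8,242],vel=100);manip.move_straight([575,y-10,330],vel=250);print(manip.get_time())
d,c=wrist("w8")
g=cv2.cvtColor(d["frame"],cv2.COLOR_RGB2GRAY)
loc=np.array([[602,128+i,258] for i in range(0,60)],float);p=proj(loc,d,c)
print([(int(l[1]),int(g[int(round(v)),int(round(u))])) for l,(u,v) in zip(loc,p) if 0<=u<639 and 0<=v<399])
```

```text
[ 0.5 -0.7 -0.5]
85.0 [ 0.8 -1.   1.1] 84.92
86.0 [-1.  -5.3  2.6] 85.52
87.0 [-0.4 -3.8  2.6] 86.59
88.0 [-1.  -5.5  1.9] 87.65
89.0 [-1.2 -4.6  2.8] 88.71
52.925
[(128, 139), (129, 139), (130, 140), (131, 140), (132, 140), (133, 140), (134, 140), (135, 137), (136, 140), (137, 53), (138, 59), (139, 59), (140, 59), (141, 59), (142, 58), (143, 57), (144, 57), (145, 58), (146, 55), (147, 54), (148, 40), (149, 88), (150, 183), (151, 180), (152, 180), (153, 180), (154, 186), (155, 197), (156, 49), (157, 53), (158, 53), (159, 53), (160, 53), (161, 53), (162, 51), (163, 52), (164, 51), (165, 51), (166, 50), (167, 51), (168, 50), (169, 51), (170, 51), (171, 49), (172, 49), (173, 47), (174, 62), (175, 72), (176, 73), (177, 72), (178, 72), (179, 72), (180, 71), (181, 72), (182, 71), (183, 89), (184, 100), (185, 110), (186, 115), (187, 115)]
```

The gap now measures about 7 mm. One more 3.5 mm push gives a proper margin, and there is time for it.

Run:
```python
from h import *
manip.move_straight([587,76,262],vel=300);manip.move_straight([587,80,242],vel=150)
manip.move_straight([587,92.5,242],vel=35);print(np.round(manip.get_wrist_force(),1),np.round(manip.get_ee_pos(),1))
manip.move_straight([587,84,242],vel=100);manip.move_straight([575,79,330],vel=250);print(manip.get_time())
d,c=wrist("w9");g=cv2.cvtColor(d["frame"],cv2.COLOR_RGB2GRAY)
loc=np.array([[602,128+i,258] for i in range(0,36)],float);p=proj(loc,d,c)
print([(int(l[1]),int(g[int(round(v)),int(round(u))])) for l,(u,v) in zip(loc,p)])
if manip.get_time()<58.5: print(manip.job_done(),manip.get_time())
```

```text
[ 1.  -3.7  2.4] [587.3  92.5 242.7]
54.9083
[(128, 140), (129, 140), (130, 139), (131, 140), (132, 138), (133, 139), (134, 140), (135, 139), (136, 140), (137, 139), (138, 140), (139, 137), (140, 145), (141, 52), (142, 55), (143, 56), (144, 57), (145, 57), (146, 57), (147, 55), (148, 57), (149, 54), (150, 54), (151, 53), (152, 32), (153, 188), (154, 187), (155, 196), (156, 45), (157, 52), (158, 54), (159, 51), (160, 51), (161, 51), (162, 52), (163, 50)]
the job is handed in; nothing more can be done
the job is handed in; nothing more can be done
```

I handed the job in at about 55 s: the orange hook hangs released in the rail, about 3 mm short of the grey hook's shoe, after opening the fingers nudged the grey hook about 5 mm (limit 12). The blue hook was still standing in the rack when last seen, no verdict was returned, and I viewed 11 pictures, one over the limit of 10.

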